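# Stamp the stock sheet with the pre-inked stamp

### The arm

A 6-joint arm with a two-finger parallel gripper is mounted at the origin on the work surface. World frame = base frame: x ahead of the robot, y to its left, z up, the work surface at z = 0. Lengths are in m, angles in rad, forces in N, time in s.
With the tool pointing down it reaches from about 0.275 to 1 m from the base axis. Payload 8.4 kg.
Tool frame: the origin (TCP) lies on the centre line of the jaws, within the pads' length; the fingertips stand 17 mm ahead of it and the grasp point (between the pads) lies 2 mm behind it (bot.tcp_to_tips is the z of the fingertips in the tool frame, in m); z points along the fingers, y is the line along which they close (so a half turn about z gives the same grasp; the last joint's range is limited). The gripper opens to 85 mm and grips with 20 to 120 N. Pads are 22 mm wide; open, the fingers measure 114 mm over their backs; the gripper's body (76 mm by 85 mm) begins 54 mm behind the grasp point. The pads swing forward as they close: fully open they stand 13 mm farther back than shut.
Start: joints at [1.159, 0.353, 1.633, -0, 1.155, -0.002], TCP at [0.249, 0.573, 0.212] pointing down, gripper open.
Joint ranges: [-2.63, 2.63], [-0.92, 2.1], [0.06, 2.66], [-1.3, 4.44], [0, 2.69], [-3.02, 3.02]. Speed limits (rad/s): [2.22, 2.22, 2.79, 3.14, 3.14, 3.14].

### API

Orientations are given as a unit quaternion [x, y, z, w].
In Python, from workcell import bot, hand, kinematics, get_obs, vision, hand_in gives the robot as it stands. The module is installed in compiled form; this text tells all that it offers. Calls block until the motion is done:
- bot.reach(position, orientation): joint-space move of the TCP to a pose.
- bot.servo_line(position, ori=None, velocity=0.15): straight line of the TCP; ori=None keeps the orientation; velocity is the mean speed in m/s.
- bot.goto_joints(angles): joint-space move.
- hand.move_gripper(opening, strength=None): finger opening in m; strength is the grip in N (None keeps the last); returns when the fingers have stopped.
- bot.dwell(seconds).
- kinematics.solve_ik(position, orientation): joint angles nearest the present ones, or None.
- get_obs(): the state.
- vision.read_camera(name): name is "side" or "top" or "wrist"; returns a dict with "frame" (384x512x3 uint8, red, green, blue), "intrinsics" (3x3 intrinsics, pixels), "dist" ([k1, k2, p1, p2, k3] as OpenCV has them; the pictures are not rectified), "view" (4x4, takes a point from world to camera coordinates). Camera axes: x right, y down, z forward; pixel columns grow to the right and rows downward; lengths in m; the calibration is good to about 2 mm. A picture is of the moment at which its call begins. There is no depth.
A pose or a line that the arm cannot do raises bot.IKError and nothing moves.
- hand_in(): hands the job in; it is judged then, once.
The state is a dict: "time_s": time; "joint_pos": joint angles; "joint_vel": joint speeds; "joint_efforts": joint torques, N m; "position": TCP position; "orientation": TCP orientation; "wrist_force": force on the tool from outside, world axes, zero at the start; "ft_torque": the same for the moment, N m; "gripper_width": finger opening in m; "grip_force": force on a finger pad.
Only numpy, scipy, OpenCV 4.12 (cv2) and the standard library are available. Lean on these libraries where they do the work, as an engineer would, in place of code of your own. Each camera call takes 0.05 s, during which the arm holds its last target. There are 200 camera calls.

### The job

Take the pre-inked stamp from its tray and stamp the one empty box on the stock sheet, square in the box and the right way up: press the handle firmly down to its stop and keep it there for about half a second, without forcing it. Let it spring up without smearing the print, then set the stamp gently back upright in its blue tray. Make no stray prints, and leave the marker, disc cases, tumbler and cash box where they are.

Things in the scene. Friction and masses are not known exactly. Their poses are not given: they have to be found in the camera images.
- stamp: Loose pre-inked stamp, 150 mm tall, 0.45 kg; at first in the tray. Origin: middle of its foot's underside, z up. Black foot 66 mm (x) by 90 mm (y), steel cheeks with bridge to 66 mm. FRONT is -x (red notch on foot, red band on the yoke, red stripe on the grip's top). Imprint 40 (x) by 60 mm (y), centred on the origin; right way up when the front faces the sheet's bottom edge.
- stamp_handle (a joint): Stroke of the handle into the frame, m: 0 = fully up. The stop, where the inked die meets the paper, comes 0.015 to 0.022 down: it depends on a hidden depth setting and must be felt. The spring gives 5 N at the top and 0.3 N more per mm; at the stop it is solid. Lifted by the grip, the frame hangs at 0. A firm press puts 20 to 30 N on the paper; over 45 N is forcing it.
- stamp_grip (a point): Point in the grey hand grip on its axis, 20 mm below its top; moves with the handle (130 mm above the foot's underside when up). The grip is a rounded block 36 mm in the stamp's x by 56 mm in its y, from 104 to 150 mm above the underside; below it is the yoke, 50 x 88 mm, 14 mm thick. Take it from above across the 36 or the 56 mm.
- stamp_front (a point): Middle of the front edge of the foot's underside, 33 mm to -x of the stamp's origin.
- sheet_pad: Fixed pad of A4 stock sheets, 297 mm (its y) by 210 mm (its x); origin at the middle of the top sheet. Partly used up, its top lies 12 to 30 mm above the table. Red binding along its top edge (+x); its bottom edge (-x) is nearer the robot. Three printed boxes in a row, 52 mm towards the bottom edge from the middle, 94 mm apart along y.
- cell_free: The empty box on the top sheet, a black outline 56 mm (x) by 76 mm (y); which of the three it is varies. Origin at its centre on the paper's surface, x towards the sheet's top edge, z up.
- cell_used1: A box of the same size that already carries a red print; origin at its centre.
- cell_used2: The other box that already carries a red print; origin at its centre.
- tray: Fixed shallow blue tray, outside 98 mm (its x) by 122 mm (its y), inside 92 by 116 mm, rim 10 mm above the table. Origin under its centre on the table; it may be to the left or right of the pad.
- tray_in (a point): Centre of the tray's inner floor, on which the stamp's foot stands.
- marker: Loose marker pen, 142 mm long (its y), 17 mm high, lying on the upper half of the pad; origin at the middle of its underside. Leave alone.
- cases: Loose pile of four disc cases, 190 x 135 mm, 58 mm high, at the right; origin at the centre of its underside. Leave alone.
- tumbler: Loose steel drinking tumbler, 76 mm across, 190 mm tall, beyond the work; origin at the centre of its underside. Leave alone.
- cash_box: Loose blue cash box, 164 x 204 mm, 82 mm high plus a wire handle to 102 mm, at the left; origin at the centre of its underside. Leave alone.
Mind the look-alikes: they are no part of the job. What is shaped like the stamp but orange is not meant. What is meant by the tray is not red, and is the larger of those in its own colour.

How it is judged:
By the outcome, as a careful person would: the job done as asked, in the order asked, and still so for the second after the job is handed in, with the robot touching nothing.
It also fails if it takes over 59 s, if anything falls off the work surface, if the arm or the gripper's body presses on something with over 40 N, if the wrist force passes 120 N, or if a joint passes its speed limit or range.

## Working session

There is one attempt and no reset: what is moved stays moved. The work goes in short steps, each a Python script; the robot and the scene stay as the last script left them, time stands still between calls to the robot, and variables do not carry over. Pictures are saved under pics/ and viewed, at most 10 in all, crops included, and the job is handed in when it is done.

```bash
mkdir -p pics; cat > h.py <<'E'
import numpy as np, cv2
from workcell import bot, hand, kinematics, get_obs, vision, hand_in
def cam(n,save=None):
    c=vision.read_camera(n)
    if save:
        cv2.imwrite(f'pics/{save}.png',c['frame'][:,:,::-1]); np.savez(f'pics/{save}.npz',**c)
    return c
def ray(c,uv):
    p=cv2.undistortPoints(np.array(uv,float).reshape(-1,1,2),np.array(c['intrinsics'],float),np.array(c['dist'],float)).reshape(-1,2)
    V=np.array(c['view']);R=V[:3,:3];t=V[:3,3]
    return -R.T@t, np.c_[p,np.ones(len(p))]@R
def onz(c,uv,z):
    o,d=ray(c,uv); return o+d*((z-o[2])/d[:,2])[:,None]
def tri(c1,u1,c2,u2):
    o1,d1=ray(c1,u1);o2,d2=ray(c2,u2);out=[]
    for a,b in zip(d1,d2):
        s=np.linalg.lstsq(np.c_[a,-b],o2-o1,rcond=None)[0]
        p,q=o1+a*s[0],o2+b*s[1]; out.append(np.r_[(p+q)/2,np.linalg.norm(p-q)])
    return np.array(out)
def proj(c,P):
    V=np.array(c['view']); return cv2.projectPoints(np.array(P,float).reshape(-1,3),cv2.Rodrigues(V[:3,:3])[0],V[:3,3],np.array(c['intrinsics'],float),np.array(c['dist'],float))[0].reshape(-1,2)
E
python3 - <<'E'
from h import *
for n in ('top','side','wrist'):
    c=cam(n,n+'0'); V=np.array(c['view']); print(n,(-V[:3,:3].T@V[:3,3]).round(3),V[2,:3].round(2))
a=[cv2.imread(f'pics/{n}0.png') for n in('top','side')]
cv2.imwrite('pics/both.png',np.vstack(a)[:,:] if 0 else cv2.resize(np.hstack(a),(800,300)))
o=get_obs();print(o['time_s'],o['orientation'])
E
```

```text
top [0.428 0.008 1.688] [ 0.07  0.01 -1.  ]
side [-0.021 -0.99   0.891] [ 0.41  0.71 -0.57]
wrist [0.181 0.603 0.374] [ 0.26 -0.12 -0.96]
0.15 [ 2.03447381e-01  9.79085739e-01 -5.16637426e-04 -1.06297090e-04]
```

View pics/top0.png

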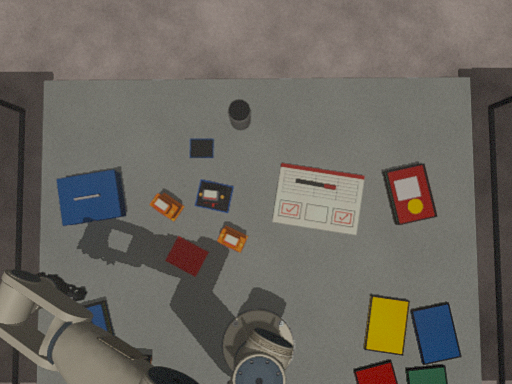

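View pics/side0.png

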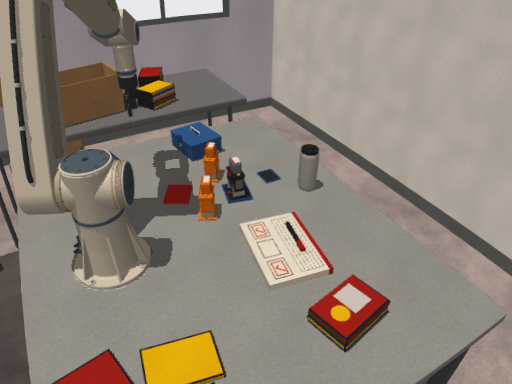

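Top view: the stamp (dark, white-grey grip) stands in a blue tray at about (213,195). Things that could be mistaken for it:
- Orange stamps at (166,205) and (232,238).
- A red tray at (187,256) and a smaller blue tray at (202,148).

The empty box is the middle one at (316,213); the used ones are at (290,209) and (343,217). I'll check this choice in a close crop.

```bash
python3 - <<'E'
from h import *
t=cv2.imread('pics/top0.png');s=cv2.imread('pics/side0.png')
f=lambda im,x,y,w,h:cv2.resize(im[y:y+h,x:x+w],(400,300),interpolation=cv2.INTER_CUBIC)
cv2.imwrite('pics/crop1.png',np.vstack([np.hstack([f(t,188,172,48,36),f(t,270,156,104,78)]),np.hstack([f(s,205,146,64,48+12) [:300],f(s,232,204,108,81)])]))
c=np.load('pics/top0.npz')
print(onz(c,[(213,195)],.0),onz(c,[(316,213)],.02), onz(c,[(281,164),(364,176),(357,234),(274,224)],.02))
E
```

```text
[[0.52558126 0.15622207 0.        ]] [[ 0.45816482 -0.20881164  0.02      ]] [[ 0.63294068 -0.0873808   0.02      ]
 [ 0.58790572 -0.38098341  0.02      ]
 [ 0.38337794 -0.35167251  0.02      ]
 [ 0.42053163 -0.06034585  0.02      ]]
```

View pics/crop1.png

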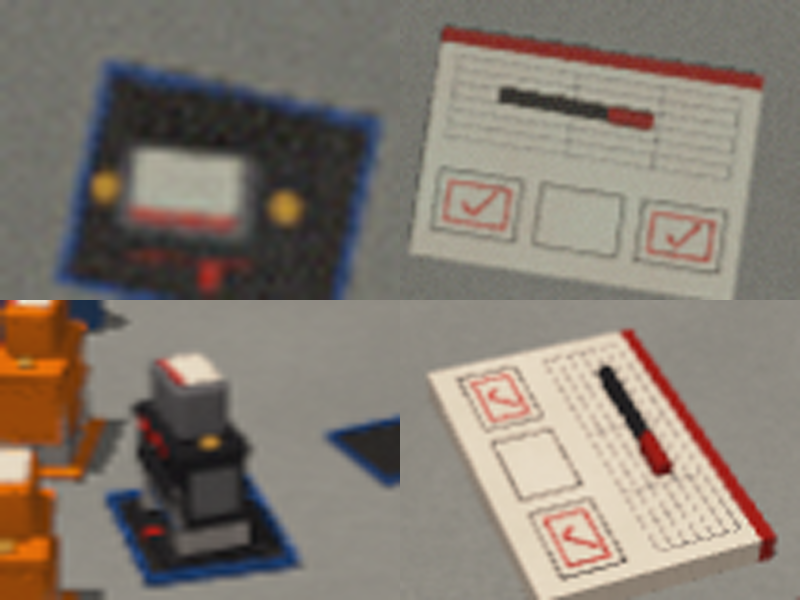

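The crop confirms it: a black stamp with steel cheeks and gold screws in the larger blue tray, its red front facing the robot. The middle box is empty. Next I take close wrist views.

```bash
cat >> h.py <<'E'
def quat(psi):
    a=(psi+np.pi)/2; return [np.cos(a),np.sin(a),0,0]
E
python3 - <<'E'
from h import *
bot.reach([.50,.16,.33],quat(-.2)); cam('wrist','ws1')
bot.reach([.43,-.205,.30],quat(-.127)); cam('wrist','wp1')
bot.reach([.45,-.30,.30],quat(-.127)); cam('wrist','wp2')
o=get_obs();print(o['time_s'],o['wrist_force'])
a=[cv2.imread(f'pics/{n}.png') for n in('ws1','wp1')]
cv2.imwrite('pics/v2.png',cv2.resize(np.hstack(a),(800,300)))
E
```

```text
3.975 [-0.33611532 -0.17470228  0.4448906 ]
```

View pics/v2.png

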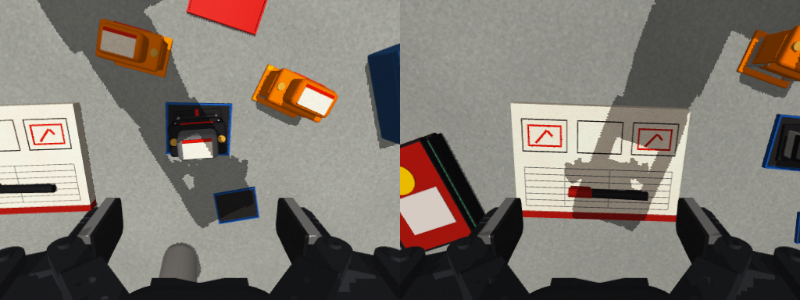

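Left (stamp view): stamp grip top at about (195,147) on the montage, blue tray around it at (199,130). Right (pad view): the empty box at about (600,137), between the two printed ones. Now I measure from these full-size frames.

```bash
python3 - <<'E'
from h import *
C={n:np.load(f'pics/{n}.npz') for n in('ws1','wp1','wp2','top0')}
def boxes(n):
    g=cv2.cvtColor(C[n]['frame'],cv2.COLOR_RGB2GRAY); g2=cv2.resize(g,None,fx=4,fy=4,interpolation=cv2.INTER_CUBIC)
    m=cv2.adaptiveThreshold(g2,255,cv2.ADAPTIVE_THRESH_MEAN_C,cv2.THRESH_BINARY_INV,61,22)
    cs,h=cv2.findContours(m,cv2.RETR_CCOMP,cv2.CHAIN_APPROX_NONE); out=[]
    for c,hh in zip(cs,h[0]):
        A=cv2.contourArea(c)/16
        q=cv2.approxPolyDP(c,0.04*cv2.arcLength(c,True),True)
        if A>1200 and A<5000 and len(q)==4 and cv2.isContourConvex(q):
            q=(q[:,0]+.5)/4-.5; P=onz(C[n],q,.02); e=np.linalg.norm(P-np.roll(P,1,0),axis=1)
            out.append((q,A)); print(n,'hole' if hh[3]>=0 else 'out',A,q.mean(0).round(1),P.mean(0).round(4),(e*1e3).round(1))
    return out
for n in('wp1','wp2'): boxes(n)
f=C['ws1']['frame'].astype(int);r,g,b=f[...,0],f[...,1],f[...,2]
def rect(m,z,near):
    cs,_=cv2.findContours(m.astype(np.uint8),cv2.RETR_EXTERNAL,cv2.CHAIN_APPROX_NONE)
    for c in cs:
        if cv2.contourArea(c)<200: continue
        if abs(c[:,0].mean(0)-near).max()>60: continue
        P=onz(C['ws1'],c[:,0].astype(float),z)[:,:2]
        print(z,c[:,0].mean(0).round(1),cv2.minAreaRect((P*1000).astype(np.float32)))
near=np.array([252,175])
rect((b>r+40)&(b>70),.010,near)
hsv=cv2.cvtColor(C['ws1']['frame'],cv2.COLOR_RGB2HSV)
w=(r>150)&((abs(r-b)<50)|((g<90)&(b<90))); w[:, :205]=0;w[:,295:]=0;w[165:172,:]&=True
rect(w,.152,near)
cv2.imwrite('pics/c3.png',np.hstack([cv2.resize(C['ws1']['frame'][120:216,190:318,::-1],(400,300),interpolation=cv2.INTER_NEAREST),cv2.resize((w*255).astype(np.uint8)[120:216,190:318,None].repeat(3,2),(400,300))]))
E
```

```text
wp1 out 1214.34375 [184.6 173.3] [ 0.447  -0.3018  0.02  ] [58.  37.7 57.7 38.2]
wp1 out 2529.90625 [184.4 173.1] [ 0.447 -0.302  0.02 ] [78.4 58.4 79.4 59. ]
wp1 hole 2176.1875 [184.6 173.1] [ 0.4469 -0.3017  0.02  ] [53.6 74.2 53.5 74.1]
wp1 hole 2151.96875 [325.7 177.9] [ 0.4778 -0.1128  0.02  ] [53.4 74.9 53.2 75. ]
wp2 hole 3020.28125 [ 96.9 246.6] [ 0.5574 -0.5424  0.02  ] [87.8 66.5 90.  79. ]
wp2 out 1279.1875 [398.2 154.6] [ 0.4775 -0.1111  0.02  ] [58.2 37.4 57.9 37.1]
wp2 out 1284.65625 [254.2 149.8] [ 0.4468 -0.2998  0.02  ] [57.6 37.8 58.4 38.2]
wp2 hole 2312.3125 [326.4 151.9] [ 0.462  -0.2052  0.02  ] [53.6 74.4 53.4 74.6]
wp2 hole 2326.0 [253.9 149.7] [ 0.4468 -0.3002  0.02  ] [53.1 73.9 54.2 74.2]
wp2 hole 2317.5625 [398.2 154.4] [ 0.4775 -0.1112  0.02  ] [54.1 73.9 53.1 73.4]
0.01 [254.3 155.5] ((524.5119018554688, 154.43287658691406), (122.41699981689453, 98.77799987792969), 77.66254425048828)
0.152 [250.7 191.4] ((522.0345458984375, 153.425048828125), (40.769474029541016, 27.081451416015625), 83.47098541259766)
```

View pics/c3.png

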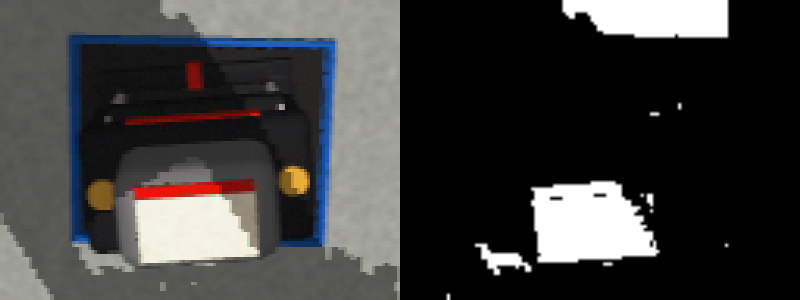

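```bash
python3 - <<'E'
from h import *
C={n:np.load(f'pics/{n}.npz') for n in('ws1','wp1','wp2','top0','side0')}
T=tri(C['wp1'],[(184.5,173.2),(325.7,177.9)],C['wp2'],[(254,149.7),(398.2,154.5)]);print(T.round(4))
# top-side pairs: used boxes/middle from crop1
tp=[(270+x*.26,156+y*.26) for x,y in[(476-400,204),(577-400,220),(681-400,237)]]
sp=[(232+x*.27,204+y*.27) for x,y in[(500-400,397-300),(538-400,465-300),(577-400,539-300)]]
print(tri(C['top0'],tp,C['side0'],sp).round(4))
px=lambda L:[(190+x*.32-.34,120+y*.32-.34) for x,y in L]
g=onz(C['ws1'],px([(133,188),(256,180),(258,257),(140,263)]),.152);print('grip',g.mean(0),np.diff(g,axis=0).round(4))
s=onz(C['ws1'],px([(102,196),(293,181)]),.108);d=s[0]-s[1];print('screw',s.mean(0),np.linalg.norm(d),s[:,:2].round(4),'yaw',np.arctan2(d[1],d[0])-np.pi/2)
k=onz(C['ws1'],px([(125,122),(260,112)]),.1);d=k[0]-k[1];print('yoke',k.mean(0),np.arctan2(d[1],d[0])-np.pi/2)
d=g[0]-g[1];e=g[3]-g[2];print(np.arctan2(d[1],d[0])-np.pi/2,np.arctan2(e[1],e[0])-np.pi/2)
E
```

```text
[[ 4.450e-01 -2.999e-01  2.820e-02  0.000e+00]
 [ 4.754e-01 -1.141e-01  2.730e-02  2.000e-04]]
[[ 0.4741 -0.1167  0.0269  0.0034]
 [ 0.4596 -0.2095  0.0248  0.0051]
 [ 0.4428 -0.3034  0.0271  0.0037]]
grip [0.52261334 0.15402848 0.152     ] [[ 0.0055  0.0409  0.    ]
 [ 0.0267 -0.0043  0.    ]
 [-0.0059 -0.04    0.    ]]
screw [0.52183783 0.15413775 0.108     ] 0.07254132080347203 [[0.5175 0.1181]
 [0.5261 0.1902]] yaw -3.260338744362463
yoke [0.49610528 0.15744829 0.1       ] -3.266372431392173
-3.2742361017866912 -3.287684978145342
```

```bash
python3 - <<'E'
from h import *
q=quat(-.125)
bot.reach([.522,.154,.24],q)
bot.servo_line([.522,.154,.132],velocity=.1)
print(get_obs()['wrist_force'])
hand.move_gripper(.05,70); bot.dwell(.2)
o=get_obs();print(o['gripper_width'],o['grip_force'],o['wrist_force'],o['position'])
f0=o['wrist_force']
bot.servo_line([.522,.154,.15],velocity=.04)
bot.servo_line([.522,.154,.26],velocity=.15); bot.dwell(.2)
o=get_obs();print(o['time_s'],o['gripper_width'],o['wrist_force'],o['ft_torque'],o['position'])
cam('wrist','wh1');cam('side','sh1')
a=[cv2.resize(cv2.imread('pics/wh1.png'),(400,300)),cv2.resize(cv2.imread('pics/sh1.png')[75:225,170:370],(400,300),interpolation=cv2.INTER_CUBIC)]
cv2.imwrite('pics/v4.png',np.hstack(a))
E
```

```text
[ 0.70990735 -0.3910225  -0.09063736]
0.049941378057738725 0.0 [-0.19838888 -0.07354579 -0.3976051 ] [0.52199705 0.15398943 0.13198271]
9.225 0.04993500667112241 [0.28861703 0.17016153 0.32087443] [-0.02216214 -0.00754768  0.01521047] [0.52152091 0.15387588 0.25900396]
```

View pics/v4.png

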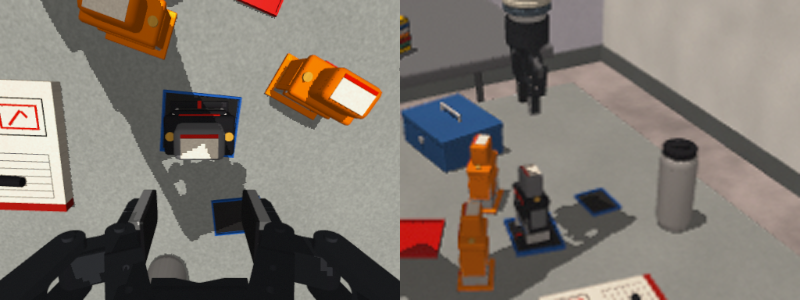

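The gripper stopped at the commanded 50 mm with no force, so the grip is narrower than 50 mm between the pads. The stamp is still standing in the tray, at about (200,135). I'll go back and close fully.

```bash
python3 - <<'E'
from h import *
q=quat(-.125)
hand.move_gripper(.085,70)
bot.servo_line([.522,.154,.132],velocity=.12)
hand.move_gripper(.02,70); bot.dwell(.2)
o=get_obs();print(o['gripper_width'],o['grip_force'],o['wrist_force'],o['position'])
if o['grip_force']>20:
    bot.servo_line([.522,.154,.15],velocity=.05)
    bot.servo_line([.522,.154,.24],velocity=.15); bot.dwell(.2)
o=get_obs();print(o['time_s'],o['gripper_width'],o['grip_force'],o['wrist_force'],o['ft_torque'],o['position'])
cam('wrist','wh2');cam('side','sh2')
a=[cv2.resize(cv2.imread('pics/wh2.png'),(400,300)),cv2.resize(cv2.imread('pics/sh2.png')[75:225,170:370],(400,300),interpolation=cv2.INTER_CUBIC)]
cv2.imwrite('pics/v5.png',np.hstack(a))
E
```

```text
0.02001537435476163 1.897550169378519 [ 1.24121854 -0.44151748  4.21085587] [0.52231832 0.15404408 0.1321631 ]
11.8167 0.02001537435476163 1.897550169378519 [ 1.24121854 -0.44151748  4.21085587] [-0.12215304 -0.17880239  0.01816482] [0.52231832 0.15404408 0.1321631 ]
```

View pics/v5.png

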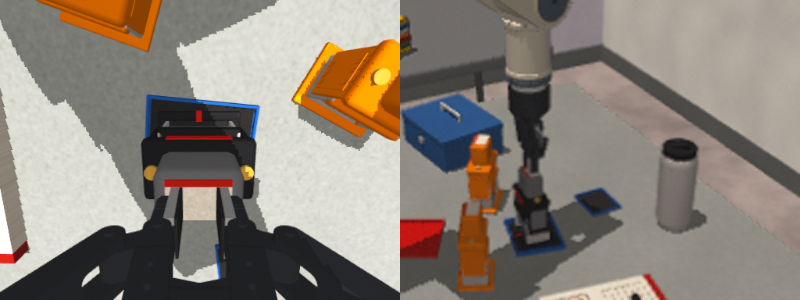

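```bash
python3 - <<'E'
from h import *
print(bot.tcp_to_tips, get_obs()['orientation'])
for n in('wh1','wh2'):
    c=np.load(f'pics/{n}.npz'); V=c['view'];print((-V[:3,:3].T@V[:3,3]).round(3),V[2,:3].round(2))
    z=.259 if n=='wh1' else .132
    print(proj(c,[(.522,.154,z),(.522,.154,z-.017),(.522,.154,.152)]).round(0).tolist())
cv2.imwrite('pics/c6.png',cv2.resize(cv2.imread('pics/wh2.png')[120:370,130:380],(600,600),interpolation=cv2.INTER_CUBIC))
E
```

```text
0.017 [6.24491539e-02 9.98048095e-01 7.41218109e-05 3.11550141e-04]
[0.449 0.163 0.422] [ 0.28 -0.04 -0.96]
[[255.0, 241.0], [255.0, 229.0], [255.0, 188.0]]
[0.449 0.164 0.295] [ 0.29 -0.04 -0.96]
[[254.0, 239.0], [254.0, 227.0], [254.0, 257.0]]
```

View pics/c6.png

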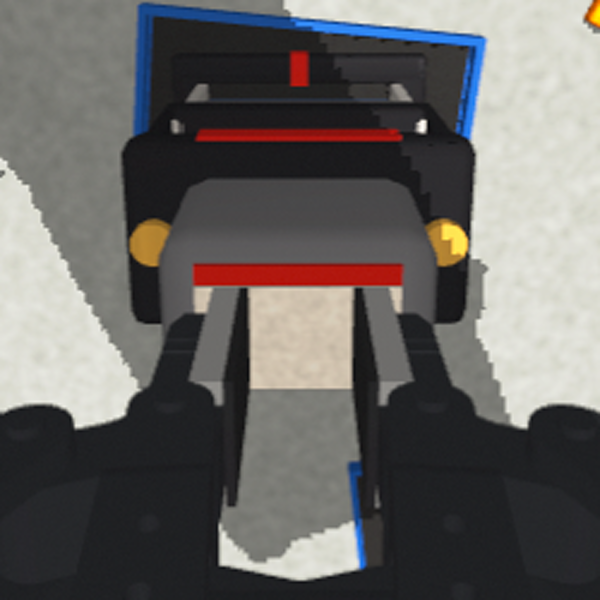

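```bash
python3 - <<'E'
from h import *
from scipy.spatial.transform import Rotation as R
from scipy.optimize import least_squares
def fit(n,p,q,w,L,Rr):
    c=np.load(f'pics/{n}.npz'); M=R.from_quat(q).as_matrix()
    f=lambda v:(proj(c,[np.array(p)+M@[v[0],s*w/2+v[2],v[1]] for s in(1,-1)])-np.array(sorted([L,Rr],key=lambda a:a[0])[::sgn])).ravel()
    best=None
    for sgn in(1,-1):
        r=least_squares(f,[0,0,0]); 
        if best is None or r.cost<best.cost: best=r
    print(n,best.x.round(4),round(best.cost,1),'f',c['intrinsics'][0][0].round(1))
fit('ws1',[.50,.16,.33],quat(-.2),.085,(156,252),(355,252))
fit('wh1',[.5215,.154,.259],quat(-.125),.05,(198,243),(311,243))
fit('wh2',[.5223,.154,.1322],quat(-.125),.02,(230+2,241),(278,241))
E
```

```text
ws1 [ 0.0095 -0.0323  0.0012] 0.0 f 334.8
wh1 [ 0.0107 -0.0269  0.0001] 0.0 f 334.8
wh2 [ 0.0127 -0.0291  0.0005] 0.0 f 334.8
```

Solving the fingertip pixels gives a pad front edge at tool x of about +11 mm, as expected. The tips, however, stand about 26 mm *behind* the reported TCP rather than 17 mm ahead. That agrees with the light touch on the grip's top when closing. I'll go down with this offset, watching the force.

```bash
python3 - <<'E'
from h import *
bot.servo_line([.522,.154,.16],velocity=.1)
hand.move_gripper(.085,70); bot.dwell(.1)
f0=np.array(get_obs()['wrist_force'])
bot.servo_line([.522,.154,.132],velocity=.1)
ok=True
for z in (.122,.112,.102,.097,.092):
    bot.servo_line([.522,.154,z],velocity=.08)
    F=np.array(get_obs()['wrist_force'])-f0
    if abs(F).max()>3: ok=False;print('contact',z,F);break
if ok:
    hand.move_gripper(.03,70); bot.dwell(.2)
    o=get_obs();print(o['gripper_width'],o['grip_force'],o['wrist_force'],o['position'])
    if o['grip_force']>20:
        bot.servo_line([.522,.154,.107],velocity=.05)
        bot.servo_line([.522,.154,.20],velocity=.15); bot.dwell(.2)
        cam('wrist','wh3');cam('side','sh3')
o=get_obs();print(o['time_s'],o['gripper_width'],o['grip_force'],o['wrist_force']-f0,o['ft_torque'],o['position'])
E
```

```text
0.055023930067065234 76.2624979019165 [-0.24477137 -0.68966023  4.22283511] [0.5221325  0.15396685 0.09219752]
16.95 0.05570605362599606 75.55648684501648 [-0.57544696  0.42463966 -5.9163655 ] [ 0.00292902 -0.00049653 -0.0239852 ] [0.52163116 0.15390893 0.19924826]
```

```bash
python3 - <<'E'
from h import *
c=np.load('pics/wh3.npz');im=cv2.imread('pics/wh3.png')
# expected with stamp origin on tool axis, yaw -.125, underside z .109
s,k=np.sin(-.125),np.cos(-.125)
P=lambda x,y,z:(.5216+k*x-s*y,.1539+s*x+k*y,.109+z)
pts=[P(-33,0,0) if 0 else P(-.033,0,0),P(-.033,.045,0),P(-.033,-.045,0),P(-.018,.028,.15),P(-.018,-.028,.15),P(0,0,.104),P(-.025,0,.104)]
uv=proj(c,pts);print(uv.round(1).tolist())
big=cv2.resize(im[60:330,110:400],None,fx=2,fy=2,interpolation=cv2.INTER_CUBIC)
for p in uv:
    x,y=int((p[0]-110+.5)*2),int((p[1]-60+.5)*2);cv2.drawMarker(big,(x,y),(0,255,0),cv2.MARKER_CROSS,9,1)
sd=cv2.resize(cv2.imread('pics/sh3.png')[80:260,190:290],(300,540),interpolation=cv2.INTER_CUBIC)
big=cv2.resize(big,(500,465));big=cv2.copyMakeBorder(big,0,75,0,0,cv2.BORDER_CONSTANT)
cv2.imwrite('pics/v9.png',np.hstack([big,sd]))
E
```

```text
[[254.6, 151.2], [314.0, 151.2], [195.2, 151.2], [336.1, 265.2], [172.0, 265.2], [254.4, 252.5], [254.3, 203.8]]
```

View pics/v9.png

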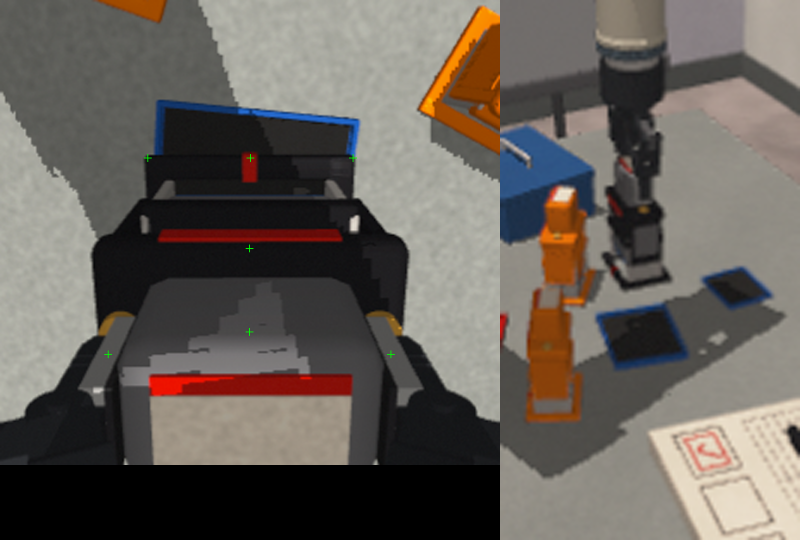

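The stamp is held upright and square. The projected foot edge (148–353, row 158 in the left part) matches the seen foot edge (147–353, row 156), so the stamp sits on the tool axis to about 1 mm. Next: carry it high over to the empty box and press with the force watched.

```bash
python3 - <<'E'
from h import *
X,Y,q=.4602,-.2070,quat(-.162)
bot.servo_line([.5216,.154,.30],velocity=.25)
bot.servo_line([X,Y,.30],ori=q,velocity=.25)
hand.move_gripper(.03,100)
bot.servo_line([X,Y,.140],velocity=.15); bot.dwell(.4)
fs=[]
for _ in range(5): bot.dwell(.03);fs.append(get_obs()['wrist_force'][2])
B=np.mean(fs)+4.41
o=get_obs();print('hover',o['time_s'],B,o['position'],o['grip_force'],o['gripper_width'])
push=lambda:get_obs()['wrist_force'][2]-B
z=.140;log=[];zc=None;res='none'
while z>.085:
    F=push()
    if zc is None and F>1: zc=z
    log.append((round(z,5),round(F,1)))
    if F>=31.5: res='firm';break
    exp=5+.3e3*((zc-z) if zc else 0)
    st=.002 if zc is None else (.001 if (zc-z)<.012 else .0005)
    if zc and F>exp+5: st=.00025
    if zc and zc-z>.026: res='too far';break
    z-=st; bot.servo_line([X,Y,z],velocity=.02)
t=get_obs()['time_s']
H=[]
for _ in range(6): bot.dwell(.1);H.append(round(push(),1))
print(res,t,log,H,get_obs()['position'],get_obs()['ft_torque'],get_obs()['time_s'])
bot.servo_line([X,Y,z+.03],velocity=.04)
bot.servo_line([X,Y,.26],velocity=.15)
o=get_obs();print(o['time_s'],o['gripper_width'],o['grip_force'],o['position'])
E
```

```text
hover 21.1167 -0.576991135777039 [ 0.46019217 -0.20698514  0.14002784] 106.13754987716675 0.05462585838575867
firm 32.3667 [(0.14, np.float64(-4.0)), (0.138, np.float64(-4.3)), (0.136, np.float64(-4.5)), (0.134, np.float64(-3.5)), (0.132, np.float64(-4.4)), (0.13, np.float64(-4.5)), (0.128, np.float64(-4.6)), (0.126, np.float64(-3.9)), (0.124, np.float64(-4.4)), (0.122, np.float64(-4.9)), (0.12, np.float64(-4.0)), (0.118, np.float64(-3.7)), (0.116, np.float64(-4.7)), (0.114, np.float64(4.7)), (0.113, np.float64(5.7)), (0.112, np.float64(5.1)), (0.111, np.float64(4.7)), (0.11, np.float64(6.2)), (0.109, np.float64(6.1)), (0.108, np.float64(6.4)), (0.107, np.float64(6.5)), (0.106, np.float64(6.4)), (0.105, np.float64(7.0)), (0.104, np.float64(6.9)), (0.103, np.float64(7.5)), (0.102, np.float64(7.7)), (0.1015, np.float64(7.2)), (0.101, np.float64(8.6)), (0.1005, np.float64(8.0)), (0.1, np.float64(7.5)), (0.0995, np.float64(8.6)), (0.099, np.float64(8.0)), (0.0985, np.float64(8.5)), (0.098, np.float64(8.4)), (0.0975, np.float64(9.1)), (0.097, np.float64(9.1)), (0.0965, np.float64(9.6)), (0.096, np.float64(9.8)), (0.0955, np.float64(9.5)), (0.095, np.float64(11.7)), (0.0945, np.float64(16.8)), (0.09425, np.float64(21.0)), (0.094, np.float64(24.2)), (0.09375, np.float64(28.1)), (0.0935, np.float64(30.3)), (0.09325, np.float64(32.8))] [np.float64(33.1), np.float64(33.0), np.float64(32.9), np.float64(33.5), np.float64(33.0), np.float64(33.0)] [ 0.46069781 -0.20725011  0.09549996] [1.08432113 1.66776139 0.12206459] 32.9667
34.925 0.05503013025141232 108.34689974784851 [ 0.45955953 -0.20670102  0.25896891]
```

The stop was felt about 19 mm down. The press held at 33 N at the wrist, which is about 23 N on the paper after the spring's share. Next is the return to the tray.

```bash
python3 - <<'E'
from h import *
X,Y,q=.5240,.1543,quat(-.19)
bot.servo_line([.4602,-.207,.30],velocity=.2)
bot.servo_line([X,Y,.30],ori=q,velocity=.25)
bot.servo_line([X,Y,.104],velocity=.15); bot.dwell(.3)
B=np.mean([(bot.dwell(.03),get_obs()['wrist_force'][2])[1] for _ in range(5)])
z=.104
while z>.084:
    z-=.001; bot.servo_line([X,Y,z],velocity=.02)
    d=get_obs()['wrist_force'][2]-B
    if d>2.5: break
print('contact',z,d,get_obs()['time_s'])
hand.move_gripper(.085,20); bot.dwell(.1)
bot.servo_line([X,Y,.20],velocity=.12)
bot.reach([.50,.12,.33],q)
bot.dwell(.1)
cam('wrist','we');cam('top','te');cam('side','se')
o=get_obs();print(o['time_s'],o['gripper_width'])
a=cv2.resize(cv2.imread('pics/we.png'),(400,300))
f=lambda im,x,y,w,h:cv2.resize(im[y:y+h,x:x+w],(400,300),interpolation=cv2.INTER_CUBIC)
t=cv2.imread('pics/te.png');s=cv2.imread('pics/se.png')
cv2.imwrite('pics/v10.png',np.vstack([np.hstack([a,f(t,270,156,104,78)]),np.hstack([f(s,190,140,80,60),f(s,232,204,108,81)])]))
E
```

```text
contact 0.09199999999999998 8.082976218003633 41.8167
44.2333 0.0853328460972546
```

View pics/v10.png

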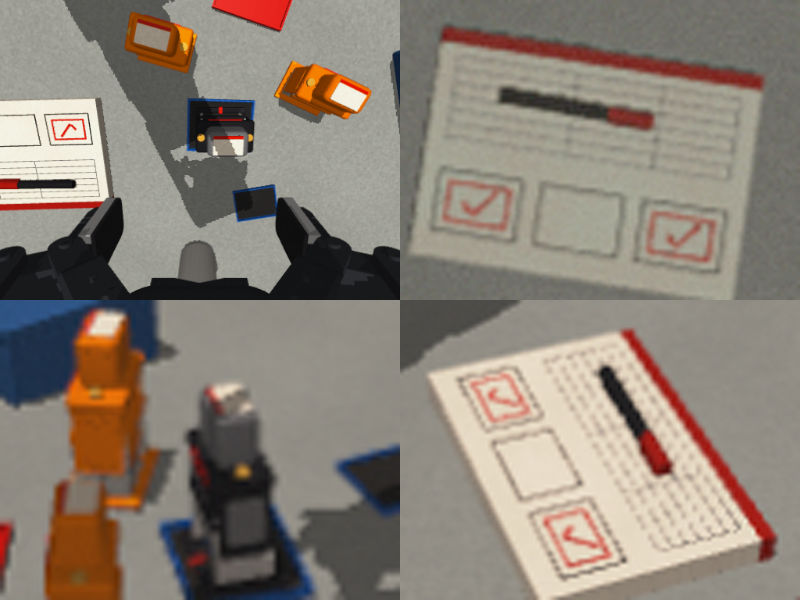

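The stamp stands upright in its blue tray (top-left about (222,130), bottom-left (230,480)), and the marker and pad haven't moved. No new red print shows in the middle box at (577,220). The press felt right: solid stop about 19 mm down, about 23 N held for 0.6 s, no slip. A second press could double-print and doesn't fit in the remaining 15 s, so I hand in.

```bash
python3 -c "
from h import *
print(hand_in())"
```

```text
the job is handed in; nothing more can be done
None
```

I handed the job in, but I can't confirm the print: no mark shows in the empty box in the last pictures, although I pressed the stamp there to a solid stop about 19 mm down, with about 23 N on the paper for over half a second; the stamp is back upright in its blue tray, the marker looks unmoved, I didn't check the disc cases, tumbler and cash box closely, and two failed grasps came first, one lightly touching the grip's top.

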